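# Gauge the packed gate-pin bore

### The arm

A 6-joint arm with a two-finger parallel gripper is mounted at the origin on the work surface. World frame = base frame: x ahead of the robot, y to its left, z up, the work surface at z = 0. Lengths are in m, angles in rad, forces in N, time in s.
With the tool pointing down it reaches from about 0.3 to 1 m from the base axis. Payload 5.1 kg.
Tool frame: the origin (TCP) lies midway between the tips of the shut fingers; the grasp point (between the pads) lies 19 mm behind it (r.grip_point_offset is the distance from the TCP to the grasp point, in m); z points along the fingers, y is the direction in which the jaws open and shut (so a half turn about z gives the same grasp; the last joint's range is limited). The gripper opens to 95 mm and grips with 3 to 60 N. Pads are 20 mm wide; open, the fingers measure 119 mm over their backs; the gripper's body (75 mm by 180 mm) begins 59 mm behind the grasp point.
Start: joints at [1.115, 0.124, 1.65, -0, 1.367, -0.083], TCP at [0.237, 0.605, 0.215] pointing down, gripper open.
Joint ranges: [-2.61, 2.61], [-1.02, 2.33], [0.03, 2.71], [-1.35, 4.49], [0.32, 2.68], [-2.91, 2.91]. Speed limits (rad/s): [2.57, 2.57, 3.14, 3.14, 3.14, 3.14].

### API

Orientations are given as a unit quaternion [x, y, z, w].
In Python, from bench import r, imaging gives the robot as it stands. The module is installed in compiled form; this text tells all that it offers.
- The arm moves only by the shell command python3 -m creep 'ROWS' [FORCE]. ROWS is a JSON object of lists of equal length, an entry for each row: "grip": the closure, from -1 (fully open) to 1 (shut); "dp": the shift along the tool's x, y, z in units of 50 mm (1.0 is 50 mm), a list of three; "turn": the turn, a rotation vector about the tool's x, y, z in degrees, a list of three. A call has 1 to 12 rows; each row shifts and turns the commanded pose from where the row before left it, along the tool's axes as they then stand; what a row does not reach is not made up. A row lasts 1/10 s, in which the tool goes at most 50 mm and 8.59 degrees, less where a joint would pass 70% of its speed; a pose out of reach is approached as far as the arm can. A call is refused whole if a number of a shift passes 1 or a number of a turn 8.59, either way. A call with a gripper value outside its range is refused whole. The fingers move at their own pace and stop on an object; FORCE is the grip in N (left out, the last holds). Time passes only in rows, so rows that do not move let the fingers close. It gives the time, the measured TCP pose, the force and the opening at its end, in the units of the state.
- r.get_obs(): the state, without advancing time (a new reading comes with each control period).
- imaging.camera(name): name is "side" or "top"; returns a dict with "pixels" (384x512x3 uint8, blue, green, red), "depth" (384x512 float32, m along the optical axis (not along the pixel's ray), 0 where there is no reading), "fx", "fy", "cx", "cy" (pixels), "world_from_camera" (4x4, takes a point from camera to world coordinates). Camera axes: x right, y down, z forward; pixel columns grow to the right and rows downward; lengths in m; the calibration is good to about 2 mm. A picture is of the moment at which its call begins.
- r.close_job(): hands the job in, once; it reports no verdict.
The state is a dict: "time": time; "joints": joint angles; "qd": joint speeds; "joint_efforts": joint torques, N m; "tcp_pos": TCP position; "tool_rot": TCP orientation; "wrist_force": force on the tool from outside, world axes, zero at the start; "wrist_torque": the same for the moment, N m; "grip_width": finger opening in m.
Only numpy, scipy, OpenCV 4.12 (cv2) and the standard library are available. Lean on these libraries where they do the work, as an engineer would, in place of code of your own. Each camera call takes 0.05 s, during which the arm holds its last target.

### The job

Swarf has packed into the blind bore on top of the gate's cast-iron latch block. Take the depth gauge out of its wooden stand by the knurled head, put its rod into the bore and push it gently down until it bottoms out, so that the collar lies flush on the block and marks the depth; then let go and leave the gauge standing there. Leave the gate and the tools on the bench alone.

Things in the scene. Friction and masses are not known exactly. Their poses are not given: they have to be found in the camera images.
- rod_head (a point): centre of the depth gauge's knurled steel head, an upright cylinder 20 mm in diameter and 32 mm high, the place to grasp it; the head sits on top of a plain steel rod 10 mm in diameter, and the centre of the head is 96 mm above the rod's tip. The whole gauge weighs about 130 g. z points up along the rod
- rod_tip (a point): the lower end of the gauge's rod (10 mm diameter, last 4 mm tapered to 5 mm), on its axis; z points up along the rod
- collar_face (a point): centre of the flat underside of the dark steel collar (body collar, which carries the rod), 28 mm in diameter and 13 mm high, through which the rod slides against a drag of about 4 N (it stays where it is left); z up along the rod
- rod (a joint): how far the rod's tip reaches below the collar's underside, in m: 0.008 to 0.014 at the start, 0.055 at most; grows when the rod is pushed down through the collar. This is the depth that the gauge marks
- stand: dark wooden stand, 70 x 70 x 30 mm, fixed to the bench, with a 15 mm hole 26 mm deep in the middle of its top; origin in the middle of its underside, z up. At the start the collar rests on its top with the rod's tip in the hole
- bore_mouth (a point): centre of the mouth of the blind bore, in the middle of the latch block's top face, 75 mm above the bench. The bore is 12.5 mm in diameter with a 3 mm chamfer and goes straight down; swarf is packed hard in it, so its floor (bore_floor, not measured) is somewhere from 22 to 50 mm below the mouth and must be felt for. z up
- gate (a joint): the perforated aluminium swing gate beside the latch block, 104 mm wide, its top 65 mm above the bench; 0 is closed (as it stands), grows in rad as it swings open towards the robot
- bucking_bar: squat red anodized bucking bar, 36 x 80 x 32 mm, lying on the bench; origin in the middle of its underside
- yoke: chrome rivet squeezer yoke, a flat C about 115 x 86 x 26 mm lying on the bench; origin near its middle, on its underside
- rivet_set: grey rivet set standing on the bench, 30 mm in diameter and 62 mm high with a 13 mm shank; origin in the middle of its underside
- pliers_a: cleco pliers with blue grips, about 220 x 80 x 19 mm, lying on the bench; origin near the middle, on the underside
- pliers_b: second, like pliers with blue grips, about 220 x 80 x 19 mm, lying on the bench; origin near the middle, on the underside
- channel: the fixed sorting channel: square grey cast-iron latch block 56 x 56 x 75 mm with its packed bore, and beside and behind it an open aluminium channel with rivets, 112 mm wide, 40 mm high. Origin under the bore, on the bench; y from the bore along the gate to its hinge post (150 mm away, 68 mm high), x along the channel, z up
There are look-alikes about, which are no part of the job. Several things have the shape of the stand; the one meant has the colours described above.

How it is judged:
On the way, in this order (a step that is already met when the one before it is completed fails the run):
1. the gauge is lifted out of the stand (height (world z) of rod_tip above 0.045 m and contact force between collar and stand below 0.01 N), for 0.2 s.
2. the rod is in the bore and the collar is down on the block (horizontal distance between rod_tip and bore_mouth below 0.004 m and z of collar_face in the frame of bore_mouth below 0.003 m and z of rod_tip in the frame of bore_mouth below -0.005 m), for 0.2 s.
At the end, for the whole second after the job is handed in: the gauge stands released and still in the bore, upright to 0.08 rad, its axis within 4 mm of the bore's, the rod's tip within 2 mm of the bore's floor and the collar's underside within 2 mm of the block's top (horizontal distance between rod_tip and bore_mouth below 0.004 m and z of rod_tip in the frame of bore_floor below 0.002 m and z of collar_face in the frame of bore_mouth below 0.002 m and angle between rod_tip's own z axis and vertical below 0.08 rad and linear speed of collar below 0.01 m/s); the robot touches nothing.
It fails at once if the gauge is pressed against the block or the bore's floor with more than 25 N (contact force between collar and channel above 25 N).
It fails at once if the gate is swung by more than 0.15 rad (value of joint gate above 0.15 rad).
It fails at once if a tool on the bench is moved by more than 15 mm (distance of any of bucking_bar, yoke, rivet_set, pliers_a, pliers_b from where it was at the start of the episode above 0.015 m).
It also fails if it takes over 48 s, if anything falls off the work surface, if the arm or the gripper's body presses on something with over 40 N, if the wrist force passes 120 N, or if a joint passes its speed limit or range.

## Working session

There is one attempt and no reset: what is moved stays moved. The work goes in short steps, Python scripts to look and compute and a shell command to move; the robot and the scene stay as the last step left them, time stands still between calls to the robot, and variables do not carry over. Pictures are saved under pics/ and viewed, and the job is handed in when it is done.

```bash
mkdir -p pics; cat > h.py <<'E'
import numpy as np, cv2
from bench import r, imaging
def ray(c,u,v):
    T=np.array(c["world_from_camera"]); d=T[:3,:3]@np.array([(u-c["cx"])/c["fx"],(v-c["cy"])/c["fy"],1.0]); return T[:3,3],d
def onz(c,u,v,z):
    o,d=ray(c,u,v); return o+d*(z-o[2])/d[2]
def pts(c):
    H,W=c["depth"].shape; u,v=np.meshgrid(np.arange(W),np.arange(H)); z=c["depth"]
    P=np.stack([(u-c["cx"])/c["fx"]*z,(v-c["cy"])/c["fy"]*z,z],-1); T=np.array(c["world_from_camera"])
    return P@T[:3,:3].T+T[:3,3]
def proj(c,p):
    q=np.linalg.inv(np.array(c["world_from_camera"]))@np.append(p,1); return c["fx"]*q[0]/q[2]+c["cx"],c["fy"]*q[1]/q[2]+c["cy"]
E
python3 - <<'E'
from h import *
import pickle
for n in("side","top"):
    c=imaging.camera(n); cv2.imwrite(f"pics/{n}0.png",cv2.resize(c["pixels"],(800,600),interpolation=cv2.INTER_CUBIC)); pickle.dump(c,open(n+"0.pkl","wb"))
    print(n,c["fx"],c["cx"],c["cy"],np.round(c["world_from_camera"],3).tolist())
print(r.get_obs())
E
```

```text
side 372.4080246525004 255.86960886379032 192.1079124232727 [[0.693, -0.499, 0.52, 0.046], [-0.721, -0.459, 0.519, -0.619], [-0.02, -0.735, -0.678, 0.768], [0.0, 0.0, 0.0, 1.0]]
top 378.104721549964 260.5819402880505 198.888242976545 [[-0.025, -0.991, 0.133, 0.425], [-0.999, 0.021, -0.028, -0.119], [0.025, -0.133, -0.991, 1.088], [0.0, 0.0, 0.0, 1.0]]
{'time': 0.1, 'joints': array([ 1.11541074e+00,  1.24399772e-01,  1.65152938e+00, -1.77279304e-05,
        1.36748223e+00, -8.26240464e-02]), 'qd': array([-1.82956566e-04,  1.17648873e-05, -2.68701966e-03,  9.66976183e-04,
       -3.23114381e-03, -6.18265463e-04]), 'joint_efforts': array([ 2.15261407e-04, -4.18876719e+01, -3.61098254e+01,  7.77002564e-02,
        4.60746442e-02, -9.58057331e-05]), 'tcp_pos': array([0.23651583, 0.60482621, 0.21354069]), 'tool_rot': array([ 1.85301722e-01,  9.82681253e-01, -8.78968564e-04, -2.33316656e-04]), 'wrist_force': array([-0.68555656,  0.21177607, -0.14605655]), 'wrist_torque': array([0.00816866, 0.02654366, 0.00086625]), 'grip_width': 0.09526744831165361}
```

View pics/side0.png

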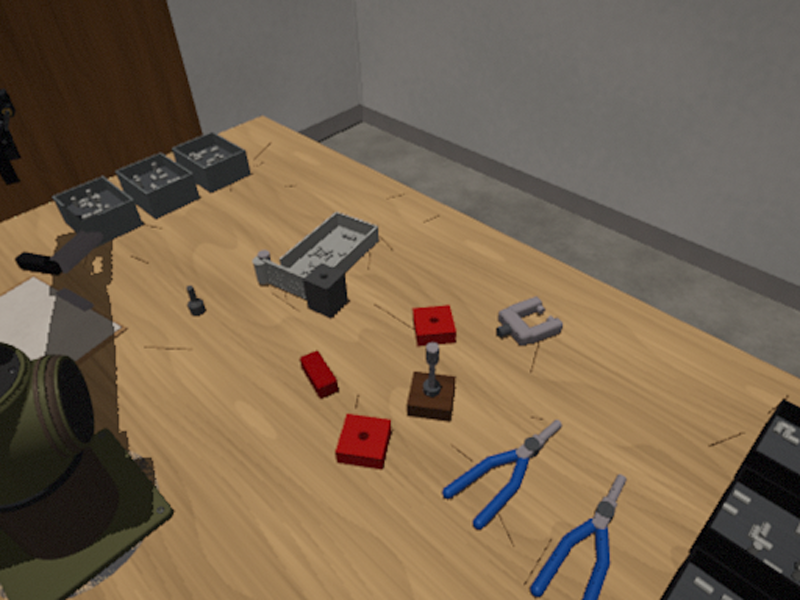

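View pics/top0.png

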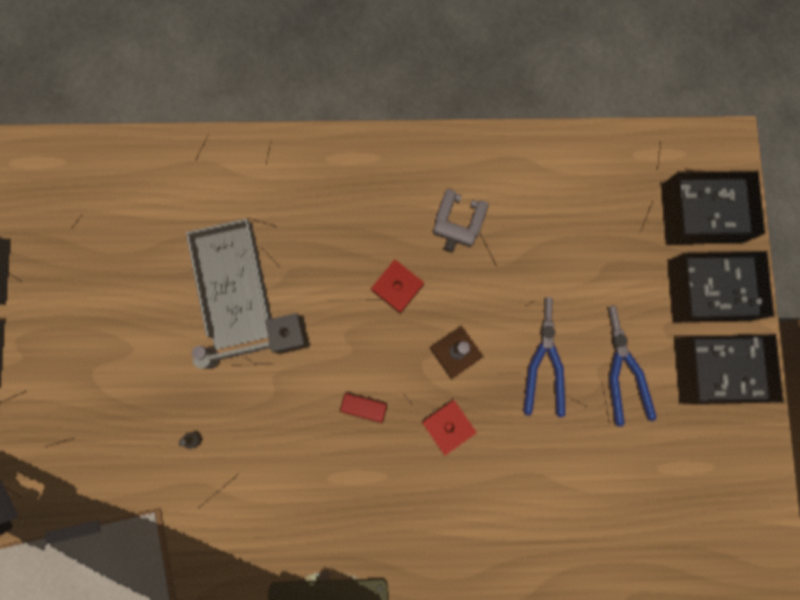

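Three things are stand-shaped. In the side view they are red at (434,325), red at (363,441) and dark brown wood at (432,396). In the top view they are at (397,286), (449,427) and (457,352). Only the brown one matches "dark wooden" and it holds the gauge. The latch block is at side (325,288) and top (286,333). I'll enlarge both to confirm.

```bash
python3 - <<'E'
from h import *
import pickle
S=pickle.load(open("side0.pkl","rb"));T=pickle.load(open("top0.pkl","rb"))
def crop(c,u,v,w=30):
    a=c["pixels"][int(v-w):int(v+w),int(u-w):int(u+w)]
    return cv2.convertScaleAbs(cv2.resize(a,(390,290),interpolation=cv2.INTER_CUBIC),alpha=1.5)
k=.64
im=np.vstack([np.hstack([crop(S,432*k,380*k),crop(S,322*k,285*k)]),np.hstack([crop(T,457*k,352*k),crop(T,286*k,333*k)])])
cv2.imwrite("pics/crop1.png",im)
P=pts(T)
for n,(u,v) in dict(gauge=(457*k,352*k),block=(286*k,333*k)).items():
    u,v=int(u),int(v); print(n,u,v); print(np.round(P[v-14:v+15:2,u-16:u+17:2,2]*1000).astype(int))
E
```

```text
gauge 292 225
[[  0   0   2   5  -1   1   3  30  30  31  33   0  -4   1  -1   3   0]
 [ -3   0  -1   2   0   3  30  31  30  31  33  27  -1  -1   2  -1  -5]
 [  0   0  -1   1  32  28  32  29  31  30  30  28  28  -1   1  -3   4]
 [  0  -1   2  32  28  30  30  29  28  30  29  33  28  -2  -4  -1   1]
 [  1  28  33  33  30  29  28  31  26 132 129 133  32  29   0   1  -1]
 [ 29  30  27  28  32  35  31  47 116 131 133 137 127  29  27  -2   3]
 [ 28  30  27  33  28  31  45  43 117 134 132 132 128  31  30  29  -3]
 [ -2  32  33  29  30  31  47  43  61 130 133 133  28  32  25  33  -4]
 [  1  13  31  31  31  29  32  44  44  41  42  30  32  34  30  31  28]
 [  3   0  27  28  36  27  28  29  40  30  29  33  30  31  31  32  -4]
 [  2  -2  -1  30  28  27  31  33  30  33  32  32  30  30  30   2   4]
 [  0  -2  -1   7  30  32  31  32  33  30  27  33  29   3   3   1   0]
 [  0  -3  -2  -1  21  27  27  31  30  35  29  28   7   1   2  -4  -3]
 [ -1  -2   3   0  -1  28  27  28  29  28   4  -1  -3  -3   1  -2  -3]
 [  3  -2   2  -1  -1   0  38  32  30   0  -2   0  -2  -3   1  -1   0]]
block 183 213
[[ 6 40 28  1  3  1 -3  0  0  2 -1  1  0  0  2  1  1]
 [ 5  5 33  1  5  1  0 -1 72 76 75 75 49  2 -5 -1 -1]
 [ 5  6 37  9 77 77 73 76 75 75 78 76 57 14  0  0  0]
 [ 8 79 75 73 75 78 74 74 78 74 77 73 65 24  2  2  1]
 [-1  5 73 75 72 76 73 77 77 78 75 79 75 32  1  2  0]
 [ 4  8 74 74 76 74 74 75 76 77 76 78 73 43 -1  3  2]
 [ 4  6 75 77 73 76 74 54 38 74 72 74 74 51  9 -1  0]
 [ 6  4 74 75 76 73 71 43 34 77 73 73 76 62 18  2  0]
 [-1  4  4 76 74 76 73 77 76 73 76 73 76 69 30  0  0]
 [-1 -3 -3 75 78 76 76 74 76 72 76 77 74 75 33  2 -1]
 [64 65 64 77 77 76 77 74 76 77 73 76 77 73 44  0 -3]
 [66 49 36 71 74 71 76 77 74 77 75 61 57 44 28  9  1]
 [15  0  2 76 76 77 74 63 53 40 31 18  2 -1  0 -2  1]
 [ 1 -2  2 -3  0 36 26 13  6  1 -4 -4  4 -6 -1 -1  0]
 [ 0 -1 -2 -3 -1 -2  3  2 -1  1  2 -2  1  3  2 -1  3]]
```

View pics/crop1.png

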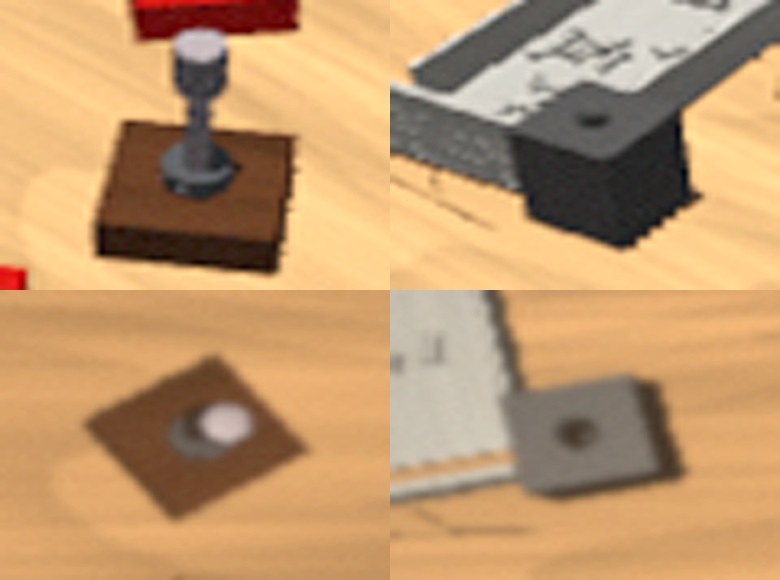

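The crops confirm it: the gauge is in the brown stand (top crop head at (225,422)), and the bore is mid-block (top crop (577,433), side crop (595,120)). Next I'll measure both.

```bash
cat >> h.py <<'E'
def blob(c,u,v,w,f):
    u,v=int(u),int(v);m=np.zeros(c["depth"].shape,np.uint8);s=(slice(v-w,v+w+1),slice(u-w,u+w+1))
    m[s]=f(c)[s]; n,l,st,ce=cv2.connectedComponentsWithStats(m); 
    i=1+np.argmax(st[1:,4]); return ce[i],st[i,4]
def tri(a,ua,b,ub):
    o1,d1=ray(a,*ua);o2,d2=ray(b,*ub);s=np.linalg.lstsq(np.stack([d1,-d2],1),o2-o1,rcond=None)[0]
    p,q=o1+d1*s[0],o2+d2*s[1];return (p+q)/2,np.linalg.norm(p-q)
E
python3 - <<'E'
from h import *
import pickle
S=pickle.load(open("side0.pkl","rb"));T=pickle.load(open("top0.pkl","rb"));k=.64
PT,PS=pts(T),pts(S)
def g(c): return c["pixels"].max(2).astype(int)
# head top: bright pixels
ht,a=blob(T,460*k,349*k,8,lambda c:PT[...,2]>.12)
print("head T",ht,a,onz(T,*ht,.132), PT[...,2][(PT[...,2]>.125)&(np.hypot(PT[...,0]-.45,PT[...,1]+.2)<.1)].mean())
hs,a=blob(S,432*k,348*k,8,lambda c:(g(c)>130)&(np.ptp(c["pixels"].astype(int),axis=2)<40))
print("head S",hs,a,onz(S,*hs,.132),"tri",tri(T,ht,S,hs))
# bore: dark in block top
for c,P,u,v,n in((T,PT,284*k,331*k,"T"),(S,PS,323*k,276*k,"S")):
    u,v=int(u),int(v);s=c["pixels"][v-6:v+7,u-8:u+9].max(2);print(n,u,v);print(s)
# block top centre via depth
m=(abs(PT[...,2]-.0755)<.006); n,l,st,ce=cv2.connectedComponentsWithStats(cv2.morphologyEx(m.astype(np.uint8),cv2.MORPH_OPEN,np.ones((7,7))))
for i in range(1,n):
    cn=cv2.findContours((l==i).astype(np.uint8),0,2)[0][0]
    b=cv2.minAreaRect(cn);print(ce[i],st[i,4],b,onz(T,*b[0],.075),[np.round(onz(T,*q,.075)[:2],4).tolist() for q in cv2.boxPoints(b)])
# collar, stand centre top
w=(abs(PT[...,2]-.030)<.02)
b=cv2.minAreaRect(np.argwhere(w[195:257,262:322])[:,::-1].astype(np.float32));print("stand",onz(T,b[0][0]+262,b[0][1]+195,.03),b)
for n,(u,v) in dict(post=(205,356),rivset=(190,440),bar=(363,407),yoke=(460,220),red1=(397,286),red2=(449,427)).items(): print(n,onz(T,u*k,v*k,.03).round(3))
E
```

```text
head T [296.2037037 221.7962963] 54 [ 0.49284696 -0.23469497  0.132     ] 1.0329949310029838
head S [276.44444444 221.66666667] 27 [ 0.49386446 -0.23680403  0.132     ] tri (array([ 0.49372908, -0.23554198,  0.13092009]), np.float64(0.0021370715385342657))
T 181 211
[[80 82 85 84 84 84 83 83 83 84 85 83 85 85 86 83 84]
 [83 82 83 82 84 84 84 83 83 85 83 83 85 85 84 84 84]
 [83 82 83 84 83 82 84 84 83 84 83 83 84 85 84 85 86]
 [81 83 83 84 84 83 82 81 79 81 81 83 84 85 85 86 85]
 [83 83 83 84 82 81 75 71 70 69 73 80 84 87 84 87 85]
 [82 83 82 84 84 76 67 59 55 55 61 74 83 87 86 86 86]
 [84 84 85 84 82 72 59 49 49 52 58 68 80 86 86 86 87]
 [82 84 84 84 81 69 57 49 48 54 63 69 79 84 86 86 87]
 [83 86 84 84 82 71 59 50 49 60 66 71 79 85 86 87 88]
 [84 85 85 85 83 79 66 56 52 57 67 74 82 86 87 88 88]
 [84 85 85 85 86 83 77 68 61 66 74 81 85 86 87 87 87]
 [86 86 85 86 83 86 85 80 75 77 82 86 86 87 87 87 88]
 [88 86 86 85 84 85 87 87 84 86 85 87 88 87 87 87 87]]
S 206 176
[[ 95 103 102 111 106  73  59  61  63  64  61  70  99 123 121 128  98]
 [127 141 128  84  58  62  62  64  64  63  63  62
[... 656 characters left out ...]
 41]
 [ 29  42  54  57  63  65  66  65  63  66  63  64  63  66  60  42  24]
 [ 30  29  34  37  50  57  60  65  65  64  65  66  67  61  42  27  26]]
[181.87403599 212.42159383] 389 ((181.36537170410156, 211.82693481445312), (20.984426498413086, 21.1805419921875), 78.69007110595703) [0.53068738 0.0656283  0.075     ] [[0.5536, 0.0989], [0.5636, 0.0434], [0.5079, 0.0325], [0.4981, 0.0876]]
stand [ 0.47243569 -0.23495563  0.03      ] ((30.250003814697266, 36.749996185302734), (37.31486892700195, 32.950923919677734), 55.304847717285156)
post [0.494 0.212 0.03 ]
rivset [0.348 0.235 0.03 ]
bar [ 0.397 -0.066  0.03 ]
yoke [ 0.734 -0.251  0.03 ]
red1 [ 0.613 -0.131  0.03 ]
red2 [ 0.359 -0.217  0.03 ]
```

```bash
python3 - <<'E'
from h import *
import pickle
from scipy.spatial.transform import Rotation as R
S=pickle.load(open("side0.pkl","rb"));T=pickle.load(open("top0.pkl","rb"))
PT,PS=pts(T),pts(S)
print("head z",np.median(PT[219:226,293:300,2]),"block z",np.median(PT[205:220,175:178,2]),"side",np.median(PS[172:176,205:214,2]),"bench",np.median(PT[240:260,220:260,2]))
def wc(c,s,bg):
    v,u=np.mgrid[s]; w=np.clip(bg-c["pixels"][s].max(2).astype(float),0,None); w[w<6]=0; return (u*w).sum()/w.sum(),(v*w).sum()/w.sum()
bt=wc(T,np.s_[206:218,176:186],84.);bs=wc(S,np.s_[175:180,211:219],65.)
print(bt,onz(T,*bt,.075),bs,onz(S,*bs,.075),tri(T,bt,S,bs))
o=r.get_obs();M=R.from_quat(o["tool_rot"]).as_matrix();print(M.round(3),M.T@(np.array([.493,-.235,.18])-o["tcp_pos"])/.05)
E
```

```text
head z 0.1321648078720824 block z 0.07533209628493043 side 0.07362462074852066 bench 0.0009430355502089149
(np.float64(181.04223864836325), np.float64(212.06652587117213)) [0.5300622  0.06648715 0.075     ] (np.float64(217.160409556314), np.float64(178.12627986348122)) [0.54548808 0.03468539 0.075     ] (array([0.54391285, 0.05894644, 0.06051363]), np.float64(0.03200531330897021))
[[-0.931  0.364 -0.001]
 [ 0.364  0.931 -0.002]
 [ 0.    -0.002 -1.   ]] [-10.89454877 -13.77365408   0.69435291]
```

```bash
python3 - <<'E'
from h import *
import pickle
S=pickle.load(open("side0.pkl","rb"));T=pickle.load(open("top0.pkl","rb"))
PT=pts(T)
def wc(c,s,bg,t):
    v,u=np.mgrid[s]; w=np.clip(bg-c["pixels"][s].max(2).astype(float),0,None); w[w<t]=0; return (u*w).sum()/w.sum(),(v*w).sum()/w.sum()
bt=wc(T,np.s_[206:218,176:186],84.,6);bs=wc(S,np.s_[174:180,203:211],65.,6)
print(bt,onz(T,*bt,.075),bs,onz(S,*bs,.075),tri(T,bt,S,bs))
m=cv2.morphologyEx(((PT[...,2]>.02)&(PT[...,2]<.055)).astype(np.uint8),cv2.MORPH_OPEN,np.ones((3,3)))
n,l,st,ce=cv2.connectedComponentsWithStats(m);i=l[230,285]
b=cv2.minAreaRect(cv2.findContours((l==i).astype(np.uint8),0,2)[0][0]);print("stand",b,onz(T,*b[0],.03))
m=(abs(PT[...,2]-.044)<.006)&(l==i);q=np.argwhere(m).mean(0)[::-1];print("collar px",q,onz(T,*q,.043))
E
```

```text
(np.float64(181.04223864836325), np.float64(212.06652587117213)) [0.5300622  0.06648715 0.075     ] (np.float64(206.71776155717762), np.float64(176.5109489051095)) [0.5298278  0.06236513 0.075     ] (array([0.53132277, 0.0664288 , 0.07158159]), np.float64(0.002270676293275013))
stand ((291.8087158203125, 224.58389282226562), (24.986572265625, 25.068496704101562), 55.00797653198242) [ 0.49249866 -0.23443948  0.03      ]
collar px [291.         224.95555556] [ 0.49069896 -0.23073354  0.043     ]
```

```bash
python3 -m creep '{"grip":[-1,-1,-1,-1,-1,-1,-1,-1,-1,-1,-1,-1],"dp":[[0,0,-0.5],[-0.8,-1,0],[-0.8,-1,0],[-0.8,-1,0],[-0.8,-1,0],[-0.8,-1,0],[-0.8,-1,0],[-0.8,-1,0],[-0.8,-1,0],[-0.8,-1,0],[-0.8,-1,0],[-0.8,-1,0]],"turn":[[0,0,0],[0,0,0],[0,0,0],[0,0,0],[0,0,0],[0,0,0],[0,0,0],[0,0,0],[0,0,0],[0,0,0],[0,0,0],[0,0,0]]}' 20
```

```text
time: 1.3
tcp_pos: [0.4002, 0.0783, 0.2395]
tool_rot: [0.185, 0.983, 0.0, 0.0]
wrist_force: [1.5, -0.4, 0.2]
grip_width: 0.0949
```

```bash
python3 -m creep '{"grip":[-1,-1,-1,-1,-1,-1,-1,-1,-1],"dp":[[-0.6,-0.8,0.2],[-0.6,-0.8,0.2],[-0.6,-0.8,0.2],[-0.6,-0.8,0.2],[-0.6,-0.8,0.2],[-0.6,-0.8,0.2],[-0.41,-0.35,0],[0,0,0],[0,0,0]],"turn":[[0,0,0],[0,0,0],[0,0,0],[0,0,0],[0,0,0],[0,0,0],[0,0,0],[0,0,0],[0,0,0]]}' 20
python3 - <<'E'
from h import *
from scipy.spatial.transform import Rotation as R
import pickle
o=r.get_obs();M=R.from_quat(o["tool_rot"]).as_matrix();print(o["joints"].round(2),M.T@(np.array([.493,-.235,.096])-o["tcp_pos"])/.05)
a=[]
for n in("side","top"):
    c=imaging.camera(n);pickle.dump(c,open(n+"1.pkl","wb"));u,v=map(int,proj(c,[.493,-.235,.14]))
    a.append(cv2.convertScaleAbs(cv2.resize(c["pixels"][v-40:v+40,u-40:u+40],(400,400),interpolation=cv2.INTER_CUBIC),alpha=1.5))
cv2.imwrite("pics/pre.png",np.hstack(a))
E
```

```text
time: 2.2
tcp_pos: [0.4913, -0.227, 0.1801]
tool_rot: [0.186, 0.983, 0.0, -0.001]
wrist_force: [0.4, 0.5, -0.5]
grip_width: 0.0952
[-0.53 -0.09  1.93  0.    1.31 -1.73] [-0.09339955 -0.13807735  1.68260057]
```

View pics/pre.png

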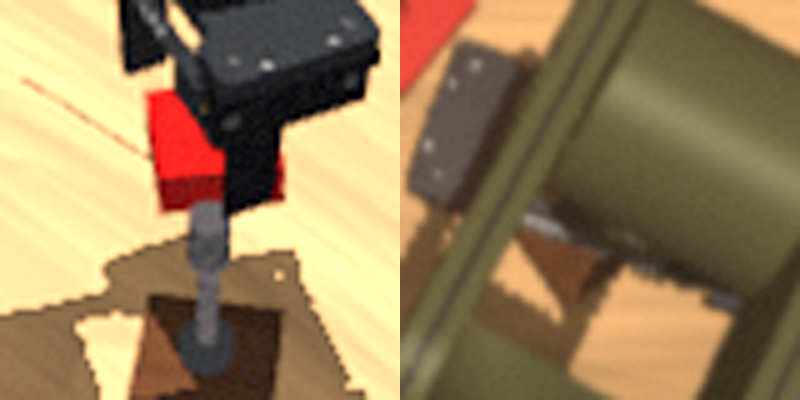

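The side crop shows the open fingers above and beside the head (at (205,230)), which is clear. The top view is hidden by the arm. I'll correct the few mm, descend and close.

```bash
python3 -m creep '{"grip":[-1,-1,-1,-1,-1,-1],"dp":[[-0.09,-0.14,0],[0,0,0.4],[0,0,0.4],[0,0,0.4],[0,0,0.48],[0,0,0]],"turn":[[0,0,0],[0,0,0],[0,0,0],[0,0,0],[0,0,0],[0,0,0]]}' 20
python3 - <<'E'
from h import *
a=[]
o=r.get_obs();print(o["tcp_pos"],o["wrist_force"])
for n in("side","top"):
    c=imaging.camera(n);u,v=map(int,proj(c,[.493,-.235,.11]))
    a.append(cv2.convertScaleAbs(cv2.resize(c["pixels"][v-35:v+35,u-35:u+35],(400,400),interpolation=cv2.INTER_CUBIC),alpha=1.5))
cv2.imwrite("pics/pre2.png",np.hstack(a))
E
```

```text
time: 2.9
tcp_pos: [0.491, -0.2333, 0.0934]
tool_rot: [0.185, 0.983, 0.001, -0.003]
wrist_force: [0.1, -0.4, -0.8]
grip_width: 0.0951
[ 0.49103666 -0.23330778  0.09344334] [ 0.13055025 -0.40028814 -0.78292063]
```

View pics/pre2.png

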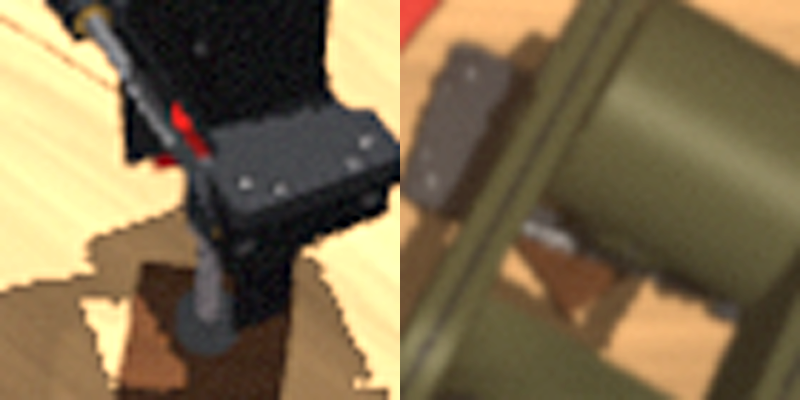

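The fingers are either side of the head, with the rod and collar below (side crop (207,270)). Closing now.

```bash
python3 -m creep '{"grip":[0.4,0.7,1,1,1,1,1,1,1,1],"dp":[[0,0,0],[0,0,0],[0,0,0],[0,0,0],[0,0,0],[0,0,0],[0,0,0],[0,0,0],[0,0,0],[0,0,0]],"turn":[[0,0,0],[0,0,0],[0,0,0],[0,0,0],[0,0,0],[0,0,0],[0,0,0],[0,0,0],[0,0,0],[0,0,0]]}' 30
```

```text
time: 4.0
tcp_pos: [0.4933, -0.2352, 0.0968]
tool_rot: [0.185, 0.983, 0.0, -0.0]
wrist_force: [-0.4, 0.9, 0.3]
grip_width: 0.0202
```

```bash
python3 -m creep '{"grip":[1,1,1,1,1,1,1,1,1],"dp":[[0,0,-0.2],[0,0,-0.2],[0,0,-0.4],[0,0,-0.4],[0,0,-0.4],[0,0,-0.4],[0,0,-0.2],[0,0,0],[0,0,0]],"turn":[[0,0,0],[0,0,0],[0,0,0],[0,0,0],[0,0,0],[0,0,0],[0,0,0],[0,0,0],[0,0,0]]}'
python3 - <<'E'
from h import *
from scipy.spatial.transform import Rotation as R
a=[]
o=r.get_obs();M=R.from_quat(o["tool_rot"]).as_matrix();print(M.T@(np.array([.5305,.0655,.2])-o["tcp_pos"])/.05)
for n in("side","top"):
    c=imaging.camera(n);u,v=map(int,proj(c,o["tcp_pos"]-[0,0,.05]))
    a.append(cv2.convertScaleAbs(cv2.resize(c["pixels"][v-35:v+35,u-35:u+35],(400,400),interpolation=cv2.INTER_CUBIC),alpha=1.5))
cv2.imwrite("pics/lift.png",np.hstack(a))
E
```

```text
time: 4.9
tcp_pos: [0.4931, -0.235, 0.2064]
tool_rot: [0.185, 0.983, 0.0, -0.0]
wrist_force: [0.3, -0.3, -1.6]
grip_width: 0.0192
[1.49264543 5.87029263 0.12954719]
```

View pics/lift.png

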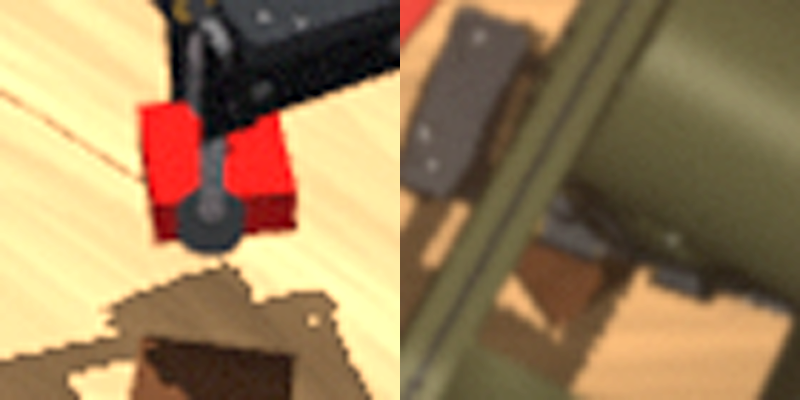

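The gauge is lifted: the collar hangs at side crop (212,215), clear of the stand. Moving it over the block.

```bash
python3 -m creep '{"grip":[1,1,1,1,1,1,1,1,1,1,1,1],"dp":[[0.1,0.4,0],[0.16,0.6,0],[0.16,0.6,0],[0.16,0.6,0],[0.16,0.6,0],[0.16,0.6,0],[0.16,0.6,0],[0.16,0.6,0],[0.16,0.6,0],[0.12,0.47,0],[0.05,0.2,0],[0,0,0]],"turn":[[0,0,0],[0,0,0],[0,0,0],[0,0,0],[0,0,0],[0,0,0],[0,0,0],[0,0,0],[0,0,0],[0,0,0],[0,0,0],[0,0,0]]}'
python3 -m creep '{"grip":[1,1,1],"dp":[[0,0,0],[0,0,0],[0,0,0]],"turn":[[0,0,0],[0,0,0],[0,0,0]]}'
python3 - <<'E'
from h import *
import pickle
from scipy.spatial.transform import Rotation as R
a=[]
o=r.get_obs();M=R.from_quat(o["tool_rot"]).as_matrix();print(M.T@(np.array([.5305,.0655,.17])-o["tcp_pos"])/.05)
for n in("side","top"):
    c=imaging.camera(n);pickle.dump(c,open(n+"2.pkl","wb"));u,v=map(int,proj(c,[.53,.0655,.12]))
    print(n,u,v,o["tcp_pos"])
    a.append(cv2.convertScaleAbs(cv2.resize(c["pixels"][v-40:v+40,u-40:u+40],(400,400),interpolation=cv2.INTER_CUBIC),alpha=1.5))
cv2.imwrite("pics/over.png",np.hstack(a))
E
```

```text
time: 6.2
tcp_pos: [0.5276, 0.0671, 0.2058]
tool_rot: [0.184, 0.983, -0.0, -0.001]
wrist_force: [-0.5, -0.8, -1.0]
grip_width: 0.0196
time: 6.5
tcp_pos: [0.528, 0.0654, 0.2068]
tool_rot: [0.186, 0.983, -0.0, -0.0]
wrist_force: [-0.2, 0.0, -1.5]
grip_width: 0.0196
[-0.04516155  0.01994446  0.73501267]
side 204 163 [0.52803861 0.06540565 0.20675099]
top 178 210 [0.52803861 0.06540565 0.20675099]
```

View pics/over.png

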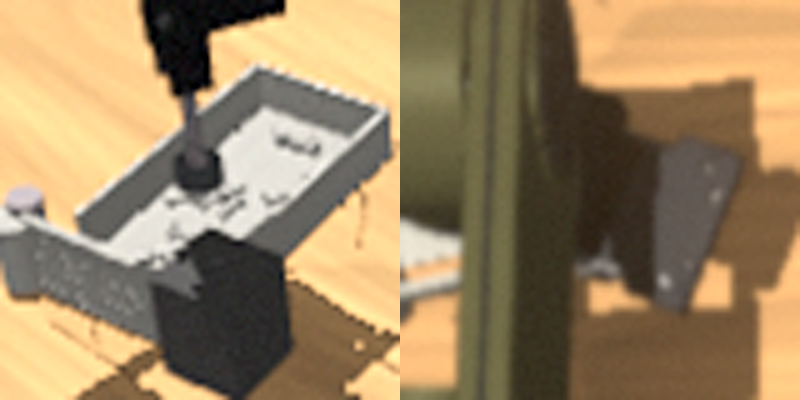

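The gauge hangs over the block, collar at side crop (197,172) and block top edge around (210,235). Head-based correction of each view puts the bore at about (0.5297, 0.0653). I'll correct by +1.5 mm in x and lower to just above the mouth.

```bash
python3 -m creep '{"grip":[1,1,1,1,1,1,1,1],"dp":[[-0.03,0.01,0.1],[0,0,0.2],[0,0,0.2],[0,0,0.2],[0,0,0.2],[0,0,0.1],[0,0,0],[0,0,0]],"turn":[[0,0,0],[0,0,0],[0,0,0],[0,0,0],[0,0,0],[0,0,0],[0,0,0],[0,0,0]]}'
python3 - <<'E'
from h import *
o=r.get_obs();print(o["tcp_pos"],o["tool_rot"])
c=imaging.camera("side");u,v=map(int,proj(c,[.53,.0655,.10]))
print(u,v,"bore 206.7,176.5 -> crop",[(206.7-u+30)*10,(176.5-v+30)*10])
cv2.imwrite("pics/over2.png",cv2.convertScaleAbs(cv2.resize(c["pixels"][v-30:v+30,u-30:u+30],(600,600),interpolation=cv2.INTER_CUBIC),alpha=2))
E
```

```text
time: 7.4
tcp_pos: [0.5298, 0.0664, 0.1569]
tool_rot: [0.185, 0.983, 0.0, 0.0]
wrist_force: [0.7, -0.6, -1.8]
grip_width: 0.0198
[0.52980259 0.06638398 0.15694269] [1.85268379e-01 9.82687954e-01 2.89862440e-05 1.08191592e-04]
205 169 bore 206.7,176.5 -> crop [316.9999999999999, 375.0]
```

View pics/over2.png

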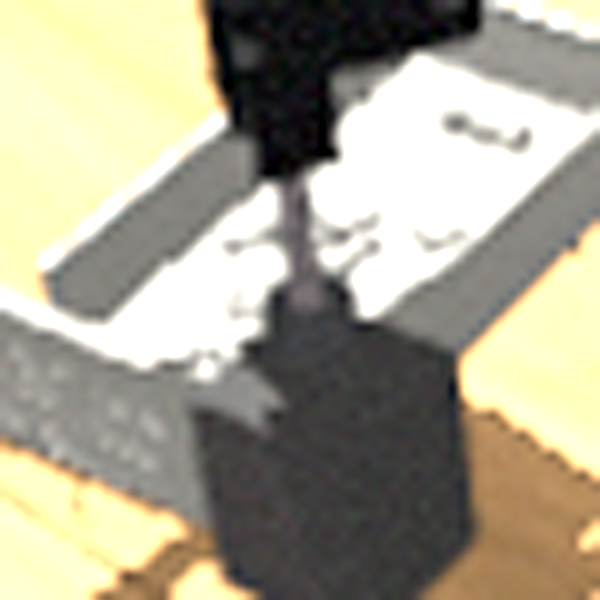

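The rod enters the crop at x≈295 to 305 and extrapolates to about 1 px left of the bore centre at crop (322,380). That is around 1–2 mm, inside the chamfer's capture range. I'll nudge it and go down slowly.

```bash
python3 -m creep '{"grip":[1,1,1,1,1,1],"dp":[[-0.02,-0.02,0],[0,0,0.04],[0,0,0.04],[0,0,0.04],[0,0,0.04],[0,0,0]],"turn":[[0,0,0],[0,0,0],[0,0,0],[0,0,0],[0,0,0],[0,0,0]]}' 40
```

```text
time: 8.05
tcp_pos: [0.5299, 0.065, 0.1483]
tool_rot: [0.185, 0.983, -0.0, -0.0]
wrist_force: [0.5, 0.5, -1.1]
grip_width: 0.0191
```

```bash
python3 -m creep '{"grip":[1,1,1,1],"dp":[[0,0,0.03],[0,0,0.03],[0,0,0],[0,0,0]],"turn":[[0,0,0],[0,0,0],[0,0,0],[0,0,0]]}'
```

```text
time: 8.45
tcp_pos: [0.5302, 0.065, 0.1458]
tool_rot: [0.185, 0.983, -0.0, -0.0]
wrist_force: [-0.1, -0.5, -1.3]
grip_width: 0.0194
```

```bash
python3 -m creep '{"grip":[1,1,1,1],"dp":[[0,0,0.04],[0,0,0.04],[0,0,0],[0,0,0]],"turn":[[0,0,0],[0,0,0],[0,0,0],[0,0,0]]}'
```

```text
time: 8.85
tcp_pos: [0.5301, 0.065, 0.1417]
tool_rot: [0.185, 0.983, -0.0, -0.0]
wrist_force: [-0.3, 0.3, -1.5]
grip_width: 0.0196
```

```bash
python3 -m creep '{"grip":[1,1,1,1],"dp":[[0,0,0.03],[0,0,0.03],[0,0,0],[0,0,0]],"turn":[[0,0,0],[0,0,0],[0,0,0],[0,0,0]]}'
```

```text
time: 9.25
tcp_pos: [0.5304, 0.065, 0.1393]
tool_rot: [0.185, 0.983, 0.0, 0.0]
wrist_force: [-0.9, 0.4, 3.1]
grip_width: 0.0193
```

```bash
python3 -m creep '{"grip":[1,1,1,1],"dp":[[0,0,0.03],[0,0,0.03],[0,0,0],[0,0,0]],"turn":[[0,0,0],[0,0,0],[0,0,0],[0,0,0]]}'
```

```text
time: 9.65
tcp_pos: [0.5303, 0.065, 0.1356]
tool_rot: [0.185, 0.983, 0.0, 0.0]
wrist_force: [0.2, -0.3, 1.5]
grip_width: 0.0195
```

The collar landed at TCP z ≈ 0.140 and the rod is now sliding at the expected drag. I'll feel for the floor in small steps.

```bash
python3 -m creep '{"grip":[1,1,1,1,1],"dp":[[0,0,0.03],[0,0,0.03],[0,0,0.02],[0,0,0],[0,0,0]],"turn":[[0,0,0],[0,0,0],[0,0,0],[0,0,0],[0,0,0]]}'
```

```text
time: 10.15
tcp_pos: [0.5302, 0.0651, 0.1316]
tool_rot: [0.185, 0.983, 0.0, 0.0]
wrist_force: [0.3, -0.3, 1.0]
grip_width: 0.0195
```

```bash
python3 -m creep '{"grip":[1,1,1],"dp":[[0,0,0.015],[0,0,0.015],[0,0,0]],"turn":[[0,0,0],[0,0,0],[0,0,0]]}'
```

```text
time: 10.45
tcp_pos: [0.5303, 0.065, 0.1303]
tool_rot: [0.185, 0.983, 0.0, 0.0]
wrist_force: [0.3, 0.0, 3.6]
grip_width: 0.0192
```

```bash
python3 -m creep '{"grip":[1,1,1],"dp":[[0,0,0.015],[0,0,0.015],[0,0,0]],"turn":[[0,0,0],[0,0,0],[0,0,0]]}'
```

```text
time: 10.75
tcp_pos: [0.5303, 0.065, 0.1287]
tool_rot: [0.185, 0.983, 0.0, 0.0]
wrist_force: [-0.1, -0.3, 3.1]
grip_width: 0.0195
```

```bash
python3 -m creep '{"grip":[1,1,1],"dp":[[0,0,0.015],[0,0,0.015],[0,0,0]],"turn":[[0,0,0],[0,0,0],[0,0,0]]}'
```

```text
time: 11.05
tcp_pos: [0.5302, 0.065, 0.1272]
tool_rot: [0.185, 0.983, 0.0, 0.0]
wrist_force: [-0.9, -0.3, 2.1]
grip_width: 0.0195
```

```bash
python3 -m creep '{"grip":[1,1,1],"dp":[[0,0,0.015],[0,0,0.015],[0,0,0]],"turn":[[0,0,0],[0,0,0],[0,0,0]]}'
```

```text
time: 11.35
tcp_pos: [0.5302, 0.065, 0.1257]
tool_rot: [0.185, 0.983, 0.0, 0.0]
wrist_force: [0.5, 0.3, 2.5]
grip_width: 0.0194
```

```bash
python3 -m creep '{"grip":[1,1,1],"dp":[[0,0,0.015],[0,0,0.015],[0,0,0]],"turn":[[0,0,0],[0,0,0],[0,0,0]]}'
```

```text
time: 11.65
tcp_pos: [0.5302, 0.065, 0.1242]
tool_rot: [0.185, 0.983, 0.0, 0.0]
wrist_force: [0.7, 0.9, 1.8]
grip_width: 0.0193
```

```bash
python3 -m creep '{"grip":[1,1,1],"dp":[[0,0,0.015],[0,0,0.015],[0,0,0]],"turn":[[0,0,0],[0,0,0],[0,0,0]]}'
```

```text
time: 11.95
tcp_pos: [0.5302, 0.065, 0.1227]
tool_rot: [0.185, 0.983, 0.0, -0.0]
wrist_force: [-0.2, -0.4, 2.5]
grip_width: 0.0196
```

```bash
python3 -m creep '{"grip":[1,1,1],"dp":[[0,0,0.015],[0,0,0.015],[0,0,0]],"turn":[[0,0,0],[0,0,0],[0,0,0]]}'
```

```text
time: 12.25
tcp_pos: [0.5302, 0.0651, 0.1212]
tool_rot: [0.185, 0.983, 0.0, -0.0]
wrist_force: [0.5, -0.1, 2.9]
grip_width: 0.0193
```

```bash
python3 -m creep '{"grip":[1,1,1],"dp":[[0,0,0.015],[0,0,0.015],[0,0,0]],"turn":[[0,0,0],[0,0,0],[0,0,0]]}'
```

```text
time: 12.55
tcp_pos: [0.5302, 0.065, 0.1197]
tool_rot: [0.185, 0.983, 0.0, -0.0]
wrist_force: [0.8, 0.1, 1.9]
grip_width: 0.0198
```

```bash
python3 -m creep '{"grip":[1,1,1],"dp":[[0,0,0.015],[0,0,0.015],[0,0,0]],"turn":[[0,0,0],[0,0,0],[0,0,0]]}'
```

```text
time: 12.85
tcp_pos: [0.5302, 0.065, 0.1182]
tool_rot: [0.185, 0.983, -0.0, -0.0]
wrist_force: [0.7, 0.5, 2.6]
grip_width: 0.0197
```

```bash
python3 -m creep '{"grip":[1,1,1],"dp":[[0,0,0.015],[0,0,0.015],[0,0,0]],"turn":[[0,0,0],[0,0,0],[0,0,0]]}'
```

```text
time: 13.15
tcp_pos: [0.5302, 0.065, 0.1167]
tool_rot: [0.185, 0.983, -0.0, -0.0]
wrist_force: [0.5, -0.1, 2.5]
grip_width: 0.0195
```

```bash
python3 -m creep '{"grip":[1,1,1],"dp":[[0,0,0.015],[0,0,0.015],[0,0,0]],"turn":[[0,0,0],[0,0,0],[0,0,0]]}'
```

```text
time: 13.45
tcp_pos: [0.5302, 0.065, 0.1152]
tool_rot: [0.185, 0.983, 0.0, -0.0]
wrist_force: [0.9, 0.1, 1.8]
grip_width: 0.0193
```

```bash
python3 -m creep '{"grip":[1,1,1],"dp":[[0,0,0.015],[0,0,0.015],[0,0,0]],"turn":[[0,0,0],[0,0,0],[0,0,0]]}'
```

```text
time: 13.75
tcp_pos: [0.5302, 0.065, 0.1137]
tool_rot: [0.185, 0.983, -0.0, -0.0]
wrist_force: [0.7, 0.4, 2.4]
grip_width: 0.019
```

```bash
python3 -m creep '{"grip":[1,1,1],"dp":[[0,0,0.015],[0,0,0.015],[0,0,0]],"turn":[[0,0,0],[0,0,0],[0,0,0]]}'
```

```text
time: 14.05
tcp_pos: [0.5302, 0.065, 0.1122]
tool_rot: [0.185, 0.983, 0.0, -0.0]
wrist_force: [0.5, -0.1, 2.8]
grip_width: 0.0193
```

```bash
python3 -m creep '{"grip":[1,1,1],"dp":[[0,0,0.015],[0,0,0.015],[0,0,0]],"turn":[[0,0,0],[0,0,0],[0,0,0]]}'
```

```text
time: 14.35
tcp_pos: [0.5305, 0.065, 0.1119]
tool_rot: [0.185, 0.983, -0.0, 0.0]
wrist_force: [-1.9, 0.4, 7.9]
grip_width: 0.0196
```

The force rose to about 8 N while z stayed near 0.112, so it has bottomed at a depth of roughly 40 mm. One small push will confirm it.

```bash
python3 -m creep '{"grip":[1,1,1],"dp":[[0,0,0.01],[0,0,0],[0,0,0]],"turn":[[0,0,0],[0,0,0],[0,0,0]]}'
python3 - <<'E'
from h import *
c=imaging.camera("side");u,v=map(int,proj(c,[.53,.0655,.10]))
cv2.imwrite("pics/bot.png",cv2.convertScaleAbs(cv2.resize(c["pixels"][v-30:v+30,u-30:u+30],(600,600),interpolation=cv2.INTER_CUBIC),alpha=2))
E
```

```text
time: 14.65
tcp_pos: [0.5306, 0.065, 0.1119]
tool_rot: [0.185, 0.983, -0.0, 0.0]
wrist_force: [-2.0, 0.3, 9.7]
grip_width: 0.019
```

View pics/bot.png

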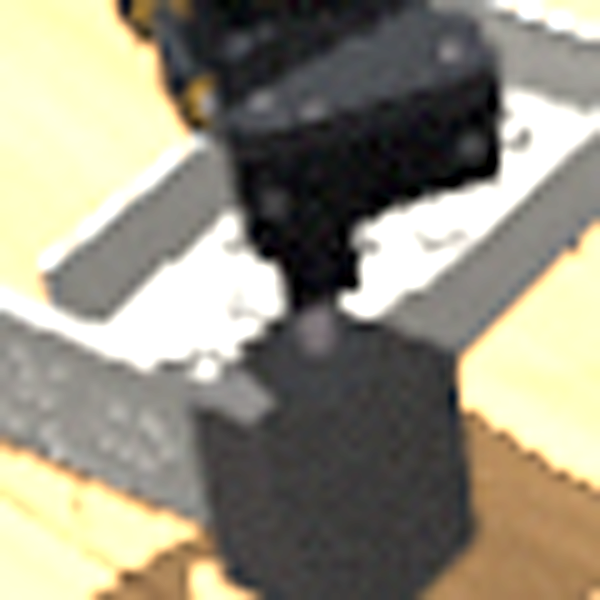

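z stayed at 0.1119 while the force rose to 9.7 N, so it is on the floor. The picture shows the rod and collar at crop (318,330) on the block. I'll ease the load, open and rise.

```bash
python3 -m creep '{"grip":[1,1,0.3,-0.2,-0.6,-1,-1,-1,-1,-1],"dp":[[0,0,-0.02],[0,0,0],[0,0,0],[0,0,0],[0,0,0],[0,0,0],[0,0,0],[0,0,0],[0,0,0],[0,0,0]],"turn":[[0,0,0],[0,0,0],[0,0,0],[0,0,0],[0,0,0],[0,0,0],[0,0,0],[0,0,0],[0,0,0],[0,0,0]]}'
python3 - <<'E'
from h import *
c=imaging.camera("side");u,v=map(int,proj(c,[.53,.0655,.10]))
cv2.imwrite("pics/open.png",cv2.convertScaleAbs(cv2.resize(c["pixels"][v-30:v+30,u-30:u+30],(600,600),interpolation=cv2.INTER_CUBIC),alpha=2))
E
```

```text
time: 15.7
tcp_pos: [0.5302, 0.065, 0.1113]
tool_rot: [0.185, 0.983, -0.0, 0.0]
wrist_force: [-0.0, -0.2, -0.3]
grip_width: 0.078
```

View pics/open.png

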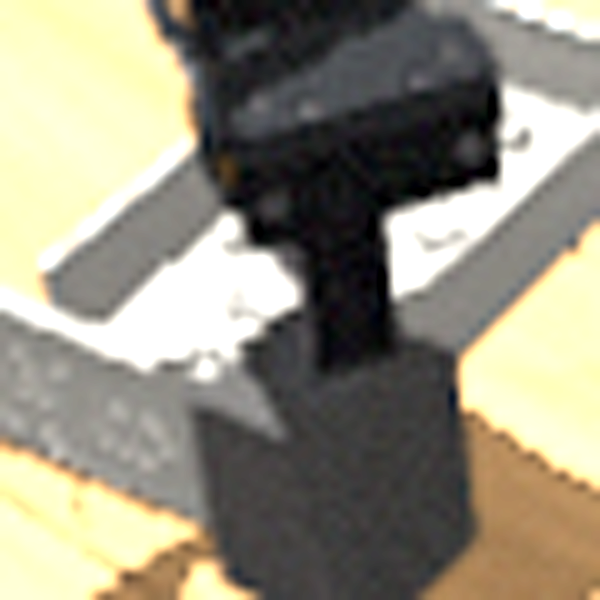

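The fingers are open (78 mm) with a free gap around the head, and the wrist force is about 0. Rising straight up, then moving aside so I can look.

```bash
python3 -m creep '{"grip":[-1,-1,-1,-1,-1,-1,-1,-1],"dp":[[0,0,0],[0,0,-0.2],[0,0,-0.4],[0,0,-0.6],[0,0,-0.6],[0,0,-0.6],[0,0,-0.4],[0,0,0]],"turn":[[0,0,0],[0,0,0],[0,0,0],[0,0,0],[0,0,0],[0,0,0],[0,0,0],[0,0,0]]}'
python3 -m creep '{"grip":[-1,-1,-1,-1,-1,-1,-1,-1],"dp":[[0.4,0.4,0],[0.7,0.7,0],[0.7,0.7,0],[0.7,0.7,0],[0.7,0.7,0],[0.4,0.4,0],[0,0,0],[0,0,0]],"turn":[[0,0,0],[0,0,0],[0,0,0],[0,0,0],[0,0,0],[0,0,0],[0,0,0],[0,0,0]]}'
python3 - <<'E'
from h import *
a=[]
for n in("side","top"):
    c=imaging.camera(n);P=pts(c);u,v=map(int,proj(c,[.53,.0655,.10]))
    m=(np.hypot(P[...,0]-.5302,P[...,1]-.065)<.03)
    z=P[...,2][m];print(n,"top z",np.percentile(z,[90,97,100]).round(4))
    if n=="top":
        ce,ar=blob(c,u,v,14,lambda c:P[...,2]>.11);print("head",ce,ar,onz(c,*ce,.147)); 
        print("headz",np.median(P[...,2][int(ce[1])-1:int(ce[1])+3,int(ce[0])-1:int(ce[0])+3]))
        m2=m&(abs(P[...,2]-.088)<.006);print("collar z",np.median(P[...,2][m2]),m2.sum())
    a.append(cv2.convertScaleAbs(cv2.resize(c["pixels"][v-30:v+30,u-30:u+30],(400,400),interpolation=cv2.INTER_CUBIC),alpha=2))
cv2.imwrite("pics/fin.png",np.hstack(a))
E
```

```text
time: 16.55
tcp_pos: [0.5322, 0.0651, 0.2563]
tool_rot: [0.185, 0.983, 0.001, 0.004]
wrist_force: [0.1, -0.6, 0.3]
grip_width: 0.0951
time: 17.35
tcp_pos: [0.4275, 0.2982, 0.2502]
tool_rot: [0.185, 0.983, -0.001, -0.001]
wrist_force: [-0.2, -1.1, -0.2]
grip_width: 0.095
side top z [0.1319 0.1461 0.1484]
top top z [0.1446 0.1484 0.1533]
head [177.20833333 209.22222222] 72 [0.52995527 0.06285222 0.147     ]
headz 0.14755498226625874
collar z 0.08890787915265297 44
```

View pics/fin.png

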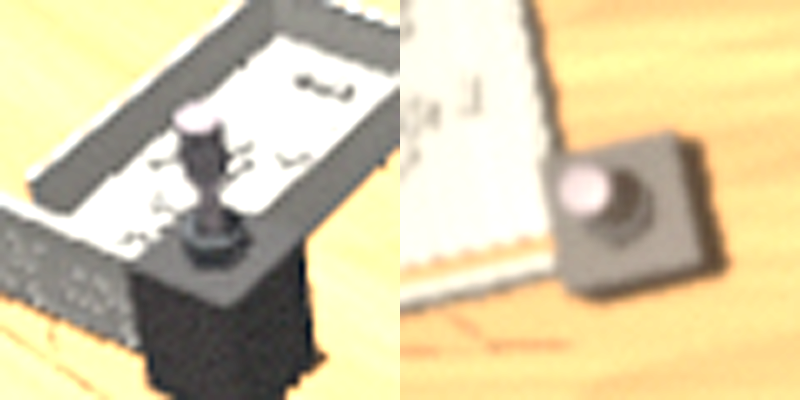

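The gauge stands upright on the block. The collar is flush at side crop (212,242) with its top at 0.089 m (0.088 expected). The head top is at 0.1475 m, giving a tip depth of 39.5 mm, which agrees with where I felt the floor. The arm is clear, so I'm handing in.

```bash
python3 - <<'E'
from bench import r
print(r.close_job())
E
```

```text
the job is handed in; nothing more can be done
None
```

The depth gauge is standing released in the latch block's bore, marking about 39.5 mm, and I handed the job in at about 17.5 s of the 48 s. No verdict is reported, so my own checks are the only evidence.

- **What I did:** I took the gauge from the dark wooden stand by its head, lowered it into the bore until the collar landed, then pushed the rod down in 1.5 mm steps. It stopped at TCP z 0.1119 m: more push raised the highest force I read to 9.7 N with no further travel. I eased the load, let go and moved the arm clear.
- **Depth and collar:** the head top at 0.1475 m gives a depth of 39.5 mm, against 39.7 mm where I felt the floor. The collar's top read 0.089 m against 0.088 m expected if flush.
- **Position:** the top view put the head about 2 mm in y from where I released it (0.063 m against 0.065 m). That view's head blob takes in some of the side wall, and the calibration is only good to about 2 mm. I did not measure the tilt; the gauge looks upright in both views.
- **Gate and tools:** the arm passed above them and the wrist force stayed near zero on every move clear of the block. I did not re-measure their positions at the end.

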